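# Fit the calibration plate onto the printer bed's twin locating pins and latch it

## Robot

A 6-joint arm with a two-finger parallel gripper is mounted at the origin on the work surface. World frame = base frame: x ahead of the robot, y to its left, z up, the work surface at z = 0. Lengths are in m, angles in rad, forces in N, time in s.
With the tool pointing down it reaches from about 0.35 to 0.775 m from the base axis. Payload 7.3 kg.
Tool frame: the origin (TCP) lies at the very end of the fingers, on their centre line; the grasp point (between the pads) lies 19 mm behind it; z points along the fingers, y is the direction in which the jaws open and shut (so a half turn about z gives the same grasp; the last joint's range is limited). The gripper opens to 92 mm and grips with 3 to 60 N. Pads are 19 mm wide; open, the fingers measure 130 mm over their backs; the gripper's body (75 mm by 190 mm) begins 47 mm behind the grasp point.
Start: joints at [1.027, 0.342, 1.524, -0, 1.275, -0.146], TCP at [0.203, 0.484, 0.227] pointing down, gripper open.
Joint ranges: [-2.53, 2.53], [-0.77, 2.02], [0.04, 2.7], [-1, 4.14], [0.28, 2.66], [-3.11, 3.11]. Speed limits (rad/s): [2.57, 2.57, 3.14, 3.14, 3.14, 3.14].

## Interface

Orientations are given as [roll, pitch, yaw] about the fixed x, y, z axes, in that order (R = Rz(yaw) Ry(pitch) Rx(roll)).
In Python, from cell import robot gives the robot as it stands.
- The arm moves only by the shell command python3 -m pendant 'ROWS' [OPENING] [FORCE]. ROWS is JSON, a list of rows, each a list of 2 entries, a list of its own where there are three numbers: the shift along the tool's x, y, z in mm, then the turn about the tool's z in degrees. In form: [[[x, y, z], turn], ...]. A call has 1 to 10 rows; each row is the pose to reach, as a shift and turn from the pose measured when the call began, along the tool's axes at that moment; what a row does not reach only later rows make up. A row lasts 1/12 s, in which the tool goes at most 41.7 mm and 7.16 degrees, less where a joint would pass 70% of its speed; a pose out of reach is approached as far as the arm can. A call with a gripper value outside its range is refused whole. OPENING is the opening, from 0 (shut) to 1 (fully open), set as the call begins (- or left out, the last holds). The fingers move at their own pace and stop on an object; FORCE is the grip in N (left out, the last holds). Time passes only in rows, so rows that repeat a pose let the fingers close. It gives the time, the measured TCP pose, the force and the opening at its end, in the units of the state.
- robot.observe(): the state, without advancing time (a new reading comes with each control period).
- robot.read_camera(name): name is "side" or "top"; returns the picture (400x640x3 uint8, red, green, blue); there is no depth.
- robot.calibration(name): a dict with "vfov" (degrees; the focal length in pixels is half the picture's height over the tangent of half this angle, whatever the lens; pixels are square), "cx", "cy" (the principal point, pixels), "rvec" (rotation vector, rad) and "tvec" (3), from world to camera coordinates, as OpenCV has them. Camera axes: x right, y down, z forward; pixel columns grow to the right and rows downward; lengths in m; the calibration is good to about 2 mm. A picture is of the moment at which its call begins. calibration takes no time and is no camera call.
- robot.hand_in(): hands the job in, once; it reports no verdict.
Trained networks look in the newest picture that a camera, given by its name, has taken for a name from the list of things; names that differ only in an ending like _2 or _b are one class to them, and where a whole thing is asked for, a point or a joint stands for the part that bears it (a point fixed in the world has none). Each returns a list of dicts, best first, with "p" (0 to 1); they miss things now and then, are a little off and sometimes report something else, mostly with a low value. They report only what shows in the picture. A call takes as long as a camera call. They do not tell look-alikes from the thing itself.
- robot.find_in(camera, query): "xy" ([column, row] as shares, 0 to 1, of the picture: columns of its width, rows of its height, amid what is visible of it).
The state is a dict: "time": time; "qpos": joint angles; "qvel": joint speeds; "joint_efforts": joint torques, N m; "tool_pos": TCP position; "tool_rot": TCP orientation; "contact_force": force on the tool from outside, world axes, zero at the start; "torque": the same for the moment, N m; "opening": finger opening in m.
Only numpy, scipy, OpenCV 4.12 (cv2) and the standard library are available. Lean on these libraries where they do the work, as an engineer would, in place of code of your own. Each camera call takes 0.05 s, during which the arm holds its last target.

## Task

Lift the aluminium calibration plate off its blue stand by the orange grip and lower it gently onto the sprung 3D-printer bed so that both brass pins come up through its two holes and it lies flush on the bed; feel for the pins with light pressure, never force it. With the plate down flush, swing the red latch fully across over the plate's edge, let go, and leave the meter, spool and printed bracket where they are.

Things in the scene. Friction and masses are not known exactly. Their poses are not given: they have to be found in the camera images.
- plate_grip (a point): Centre of the plate's orange grip bar, the place to grasp. The bar is 14 mm (plate x) by 64 mm (plate y) by 18 mm high; this point is its centre, 31 mm above the plate's underside; below the bar are 18 mm of open space down to the plate (two thin posts carry it). Axes are the plate's: x across the bar, y along the bar and along the line of the two holes, z up.
- plate_under (a point): Centre of the underside of the calibration plate: loose, flat aluminium, 130 mm (x) by 190 mm (y) by 4 mm thick, about 0.3 kg, with two through holes of 10.5 mm diameter at x = 0, y = -70 and +70 mm. It can go on either way round. At the start it lies on the stand.
- stand: Blue fixed stand, 150 mm (x) by 180 mm (y); origin at the centre of its underside on the bench; the plate lies on its two rails, whose tops are 30 mm above the bench.
- bed_mark (a point): Centre of the top face of the grey printer bed, 200 mm (x) by 250 mm (y), about 45 mm above the bench; z up. Only its height gives: it rides on springs, sinks about 1 mm per 2.5 N pressed on it (at most 15 mm) and comes back up. Keep the plate's push on the bed and pins well under 20 N, or the calibration is spoiled.
- pin_slot (a point): Middle of the slot of the two upright brass pins, 12 mm above the bed's top (tip height); bed axes. Pins: 8 mm diameter, 12 mm tall, tips chamfered 1.2 mm, at slot x = 0, 140 mm apart along y, both on one bar locked in the slot. The middle of the pair lies anywhere from -12 to +12 mm along y from this point, different each time; the reading does not show it.
- latch (a joint): Angle of the red turn-button latch on the bed (rad): near 0 (from -0.3) its arm lies along the bed's +y, clear of the plate; it grows clockwise seen from above; at 1.57 the arm points along the bed's +x over the plate's edge; stop at 1.75. Light friction (about 2 N at the post), stays where left. The arm's underside is 6.5 mm above the bed, so it passes over only a plate that is flush.
- latch_post (a point): Grip point on the latch's upright yellow post: 12 mm diameter, from 12.5 to 52.5 mm above the bed's top; this point is on its axis 38 mm above the bed's top, 35 mm from the pivot. The latch arm is 16 mm wide, its top face 12.5 mm above the bed. The post can be pinched or pushed.
- latch_pivot (a point): Point on the latch's vertical turning axis, 38 mm above the bed's top: at x = -85, y = +75 mm of the bed.
- meter: Bystander: yellow multimeter lying flat, 75 x 140 x 34 mm; origin at the centre of its underside.
- spool: Bystander: spool lying flat, 124 mm diameter, 50 mm high; origin at the centre of its underside.
- bracket: Bystander: orange printed bracket, 50 x 70 x 46 mm; origin at the centre of its underside.
Mind the look-alikes: they are no part of the job. Of the things like the stand, leave any that is green; of the rest the larger one is meant.

How it is judged:
By the outcome, as a careful person would: the job done as asked, in the order asked, and still so for the second after the job is handed in, with the robot touching nothing.
It also fails if it takes over 67 s, if anything falls off the work surface, if the arm or the gripper's body presses on something with over 40 N, if the wrist force passes 120 N, or if a joint passes its speed limit or range.

## Working session

There is one attempt and no reset: what is moved stays moved. The work goes in short steps, Python scripts to look and compute and a shell command to move; the robot and the scene stay as the last step left them, time stands still between calls to the robot, and variables do not carry over. Pictures are saved under pics/ and viewed, and the job is handed in when it is done.

```bash
ls; mkdir -p pics; python3 - <<'E'
from cell import robot
import cv2
for n in ("side","top"):
    im=robot.read_camera(n); cv2.imwrite(f"pics/{n}0.png",im[:,:,::-1]); print(n,robot.calibration(n))
print(robot.observe())
for n in ("side","top"):
  for q in ["plate_grip","plate_under","stand","bed_mark","pin_slot","latch","latch_post","latch_pivot"]:
    print(n,q,[(round(d["p"],2),round(d["xy"][0]*640),round(d["xy"][1]*400)) for d in robot.find_in(n,q)])
E
```

```text
pics
side {'vfov': 42.63937638797461, 'cx': 320.3997406628089, 'cy': 200.62673735765787, 'rvec': array([ 0.42887549, -2.79615911,  1.13948623]), 'tvec': array([0.54019977, 0.16899677, 1.65215058])}
top {'vfov': 42.33322920873359, 'cx': 316.9296033186615, 'cy': 199.31625757829565, 'rvec': array([ 2.12546756, -2.10592544,  0.1710032 ]), 'tvec': array([0.00802971, 0.59815368, 1.48834147])}
{'time': 0.1, 'qpos': array([ 1.02698500e+00,  3.42675695e-01,  1.52490852e+00, -6.24951068e-06,
        1.27540851e+00, -1.46021631e-01]), 'qvel': array([ 7.62027407e-05, -1.58465764e-03, -3.23675168e-03,  6.81813540e-04,
       -2.02432843e-03,  1.59034288e-04]), 'joint_efforts': array([ 1.09922385e-03, -4.32006741e+01, -2.44693315e+01,  7.18227820e-02,
        5.24822040e-02, -3.22577570e-06]), 'tool_pos': array([0.20317864, 0.4836996 , 0.22610724]), 'tool_rot': array([-3.14020662e+00, -1.97800973e-04,  2.74380465e+00]), 'contact_force': array([ 0.19441594, -1.13836536,  0.14009321]), 'torque': array([ 0.02956673,  0.03429957, -0.01795931]), 'opening': 0.09188996326554712}
side plate_grip [(0.37, 348, 127)]
side plate_under [(0.6, 290, 256)]
side stand [(0.88, 236, 250), (0.74, 358, 296), (0.71, 308, 275)]
side bed_mark [(0.61, 339, 162)]
side pin_slot [(0.75, 340, 162)]
side latch [(0.5, 352, 183)]
side latch_post [(0.54, 262, 196), (0.52, 348, 185)]
side latch_pivot [(0.56, 340, 164)]
top plate_grip [(0.7, 255, 201)]
top plate_under [(0.76, 251, 198), (0.74, 400, 215)]
top stand [(0.96, 249, 140), (0.79, 246, 224), (0.65, 225, 276), (0.23, 174, 208)]
top bed_mark [(0.96, 398, 214)]
top pin_slot [(0.89, 399, 213), (0.26, 476, 202)]
top latch [(0.66, 358, 231)]
top latch_post [(0.45, 360, 232)]
top latch_pivot [(0.77, 397, 215)]
```

View pics/top0.png

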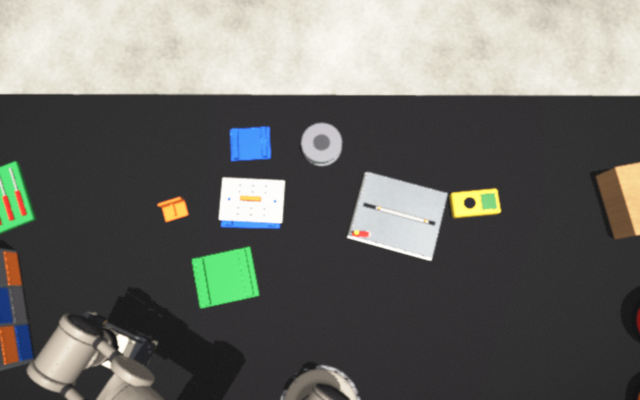

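View pics/side0.png

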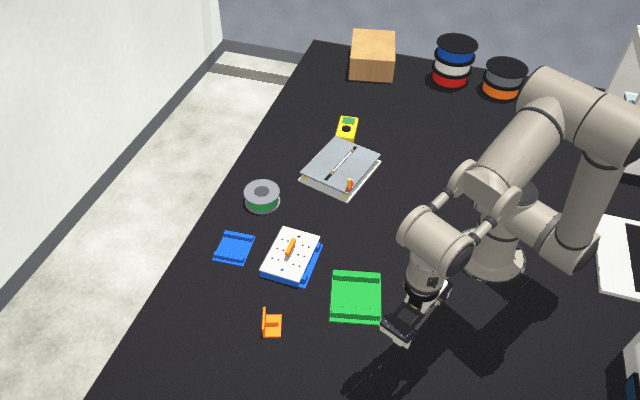

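```bash
python3 - <<'E'
import cv2
t=cv2.imread("pics/top0.png"); s=cv2.imread("pics/side0.png")
cv2.imwrite("pics/topc.png",cv2.resize(t[90:310,180:480],(800,587),interpolation=cv2.INTER_CUBIC))
cv2.imwrite("pics/sidec.png",cv2.resize(s[90:330,180:480],(750,600),interpolation=cv2.INTER_CUBIC))
E
```

```text
(no output)
```

View pics/topc.png

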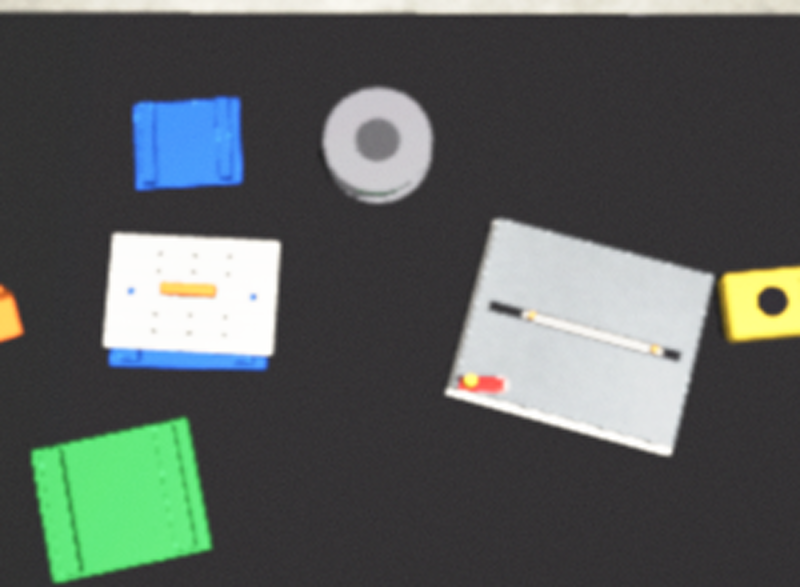

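View pics/sidec.png

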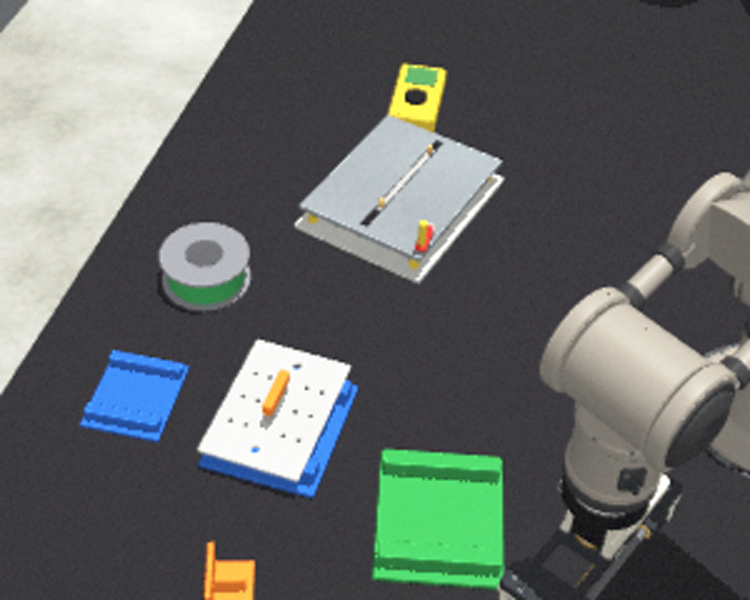

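```bash
cat > h.py <<'E'
import numpy as np, cv2
from cell import robot
def cal(n):
    c=robot.calibration(n); f=200/np.tan(np.radians(c["vfov"]/2))
    K=np.array([[f,0,c["cx"]],[0,f,c["cy"]],[0,0,1]]); R=cv2.Rodrigues(np.array(c["rvec"]))[0]
    return K,R,np.array(c["tvec"],float)
def proj(n,P):
    K,R,t=cal(n); q=(np.atleast_2d(P)@R.T+t)@K.T; return q[:,:2]/q[:,2:]
def back(n,uv,z):
    K,R,t=cal(n); C=-R.T@t; d=(np.linalg.inv(K)@np.c_[np.atleast_2d(uv),np.ones(len(np.atleast_2d(uv)))].T).T@R
    return C+d*((z-C[2])/d[:,2])[:,None]
E
python3 - <<'E'
from h import *
for n in ("top","side"):
    K,R,t=cal(n); print(n,"C",-R.T@t)
    im=cv2.imread(f"pics/{n}0.png")
    hsv=cv2.cvtColor(im,cv2.COLOR_BGR2HSV)
    H,S,V=cv2.split(hsv)
    roi={"top":dict(plate=(210,170,295,235),bed=(340,165,455,265)),"side":dict(plate=(250,215,330,295),bed=(295,130,385,205))}[n]
    def comp(mask,r,name,k=3):
        m=np.zeros_like(mask);x0,y0,x1,y1=r;m[y0:y1,x0:x1]=mask[y0:y1,x0:x1]
        nn,l,s,c=cv2.connectedComponentsWithStats(m)
        o=np.argsort(-s[1:,4])[:k]+1
        for i in o: print(name,s[i].tolist(),c[i].round(2))
        return m
    u=np.uint8
    m=comp(u((S<40)&(V>215)),roi["plate"],"platewhite",1); 
    cs=max(cv2.findContours(m,0,2)[0],key=cv2.contourArea); print("rect",cv2.approxPolyDP(cs,4,True)[:,0].tolist())
    comp(u((H>3)&(H<22)&(S>130)),roi["plate"],"grip",1)
    comp(u((H>95)&(H<130)&(S>60)),roi["plate"],"holes",4)
    comp(u((H>8)&(H<30)&(S>45)),roi["bed"],"brass",5)
    comp(u(((H<6)|(H>172))&(S>130)),roi["bed"],"red",2)
    comp(u((H>20)&(H<35)&(S>130)),roi["bed"],"yel",4)
E
python3 - <<'E'
import cv2
t=cv2.imread("pics/top0.png"); s=cv2.imread("pics/side0.png")
cv2.imwrite("pics/a.png",cv2.resize(t[190:245,345:450],None,fx=7.5,fy=7.5,interpolation=0))
cv2.imwrite("pics/b.png",cv2.resize(s[130:205,295:390],None,fx=8,fy=8,interpolation=0))
E
```

```text
top C [ 0.31749835 -0.02108719  1.57218408]
platewhite [219, 178, 66, 45, 2526] [251.62 200.06]
rect [[223, 178], [219, 219], [281, 222], [284, 181]]
grip [241, 199, 19, 2, 25] [250.12 199.48]
holes [220, 220, 62, 10, 455] [248.92 224.91]
holes [228, 198, 2, 2, 4] [228.5 198.5]
holes [274, 200, 2, 2, 4] [274.5 200.5]
brass [448, 191, 7, 28, 145] [451.61 203.76]
brass [353, 230, 7, 6, 30] [356.03 232.17]
brass [424, 219, 3, 4, 10] [425.  220.2]
brass [378, 206, 3, 4, 9] [378.89 207.67]
red [357, 231, 11, 6, 36] [362.75 233.64]
red [352, 234, 2, 2, 3] [352.67 234.33]
yel [449, 192, 6, 26, 121] [452.05 203.34]
yel [354, 232, 5, 3, 11] [355.91 233.  ]
side C [0.24209135 1.15053149 1.2913738 ]
platewhite [260, 226, 60, 56, 1808] [289.83 253.8 ]
rect [[283, 226], [260, 269], [299, 281], [319, 236]]
grip [285, 238, 11, 18, 86] [289.9  246.95]
holes [259, 242, 65, 48, 636] [297.81 271.43]
holes [250, 234, 6, 17, 59] [251.66 240.46]
holes [280, 269, 4, 2, 7] [281.71 269.57]
holes [298, 237, 1, 1, 1] [298. 237.]
brass [335, 130, 22, 13, 199] [346.25 134.73]
brass [347, 178, 4, 11, 38] [348.5  182.76]
brass [343, 193, 5, 5, 17] [344.94 195.24]
brass [303, 175, 4, 5, 14] [304.29 177.21]
brass [331, 169, 3, 4, 10] [332.2 170.7]
red [346, 180, 7, 11, 21] [349.9  185.67]
yel [335, 130, 22, 13, 179] [346.24 134.67]
yel [347, 178, 4, 10, 22] [348.59 182.55]
yel [344, 194, 3, 3, 9] [345. 195.]
yel [304, 176, 3, 3, 8] [304.88 177.12]
```

View pics/a.png

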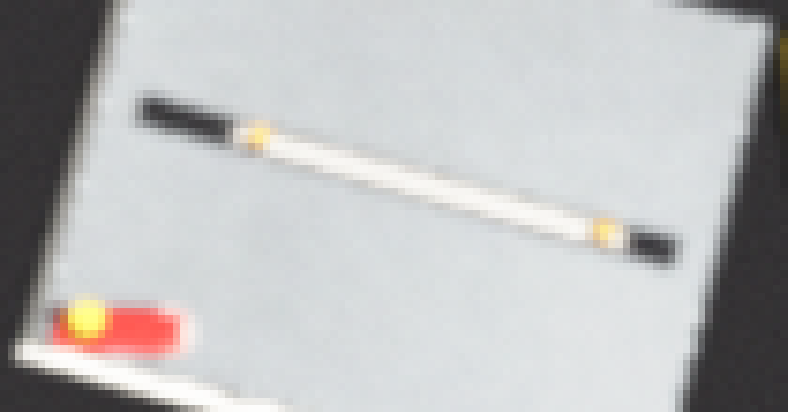

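View pics/b.png

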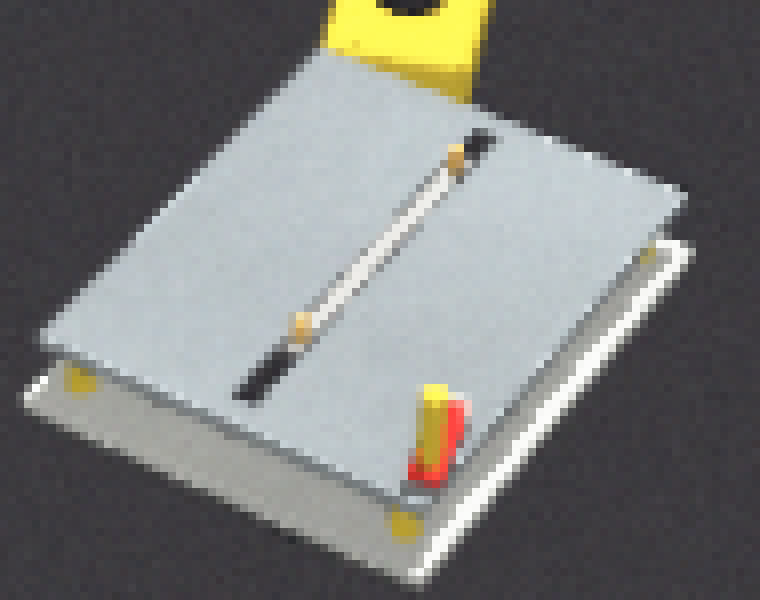

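```bash
cat >> h.py <<'E'
def wcent(im,c,r,kind):
    f=im.astype(float); B,G,R=f[...,0],f[...,1],f[...,2]
    w={'yel':(R-B),'blue':(B-R),'red':R-G}[kind]
    x,y=int(round(c[0])),int(round(c[1])); p=w[y-r:y+r+1,x-r:x+r+1]
    bg=np.median(np.r_[p[0],p[-1],p[:,0],p[:,-1]]); p=np.clip(p-bg-12,0,None)
    Y,X=np.mgrid[y-r:y+r+1,x-r:x+r+1]; return np.array([(p*X).sum(),(p*Y).sum()])/p.sum()
def tri(a,b,na="top",nb="side"):
    Ka,Ra,ta=cal(na);Kb,Rb,tb=cal(nb)
    X=cv2.triangulatePoints(Ka@np.c_[Ra,ta],Kb@np.c_[Rb,tb],np.array(a,float).reshape(2,1),np.array(b,float).reshape(2,1)); return (X[:3]/X[3]).ravel()
E
python3 - <<'E'
from h import *
T=cv2.imread("pics/top0.png");S=cv2.imread("pics/side0.png")
pt=[wcent(T,(379,208),3,'yel'),wcent(T,(425,220),3,'yel')]
ps=[wcent(S,(332,171),3,'yel'),wcent(S,(352,149),3,'yel')]
print(pt,ps)
for z in (.051,.055,.057): print(z,back("top",pt,z)[:,:2].round(4).tolist(),back("side",ps,z)[:,:2].round(4).tolist())
P=[tri(a,b) for a,b in zip(pt,ps)]; print("pins",np.round(P,4), np.linalg.norm(P[0]-P[1]))
B=back("top",pt,.053); d=B[0]-B[1]; print("top d",np.linalg.norm(d),"yaw of +y",np.degrees(np.arctan2(-d[0],d[1])),"mid",B.mean(0))
B=back("side",ps,.053); d=B[0]-B[1]; print("side",np.linalg.norm(d),np.degrees(np.arctan2(-d[0],d[1])),B.mean(0))
ht=[wcent(T,(228.5,198.5),3,'blue'),wcent(T,(274.5,200.5),3,'blue')]
hs=[wcent(S,(281.7,269.5),3,'blue'),wcent(S,(298,237),3,'blue')]
print(ht,hs)
for n,h in (("top",ht),("side",hs)):
    B=back(n,h,.032); d=B[0]-B[1]; print(n,np.linalg.norm(d),np.degrees(np.arctan2(-d[0],d[1])),B.mean(0))
gt=wcent(T,(250,199.5),12,'yel'); gs=wcent(S,(290,247),11,'yel'); print("grip",gt,gs,tri(gt,gs),back("top",[gt],.066),back("side",[gs],.062))
# post
for n,c,im in (("top",(357,232),T),("side",(349,182),S)):
    pass
# corners
K=lambda n,c,z:back(n,c,z).round(4).tolist()
for n,c in (("top",[[222.5,177.5],[218.5,219.5],[281.5,222.5],[285,181]]),("side",[[283,226],[260,269],[299,281],[319,236]])):
    B=back(n,c,.034); print(n,B.round(4)[:,:2].tolist(),B.mean(0).round(4), np.linalg.norm(B-np.roll(B,-1,0),axis=1))
E
python3 - <<'E'
import cv2
t=cv2.imread("pics/top0.png"); s=cv2.imread("pics/side0.png")
cv2.imwrite("pics/c.png",cv2.resize(t[170:235,210:295],None,fx=9,fy=9,interpolation=0))
cv2.imwrite("pics/d.png",cv2.resize(s[218:293,253:330],None,fx=8,fy=8,interpolation=0))
E
```

```text
[array([378.96321839, 207.67509579]), array([424.97544338, 220.2994543 ])] [array([332.23845194, 170.55181024]), array([351.45466667, 149.46      ])]
0.051 [[0.5748, -0.1715], [0.538, -0.307]] [[0.5724, -0.1665], [0.5363, -0.3013]]
0.055 [[0.5741, -0.1711], [0.5374, -0.3062]] [[0.5713, -0.1622], [0.5353, -0.2966]]
0.057 [[0.5738, -0.1709], [0.5371, -0.3059]] [[0.5708, -0.1601], [0.5348, -0.2943]]
pins [[ 0.5748 -0.1721  0.0458]
 [ 0.5382 -0.3081  0.0452]] 0.14084267983874107
top d 0.1402316542420767 yaw of +y -15.218508654878478 mid [ 0.55607015 -0.23894601  0.053     ]
side 0.1393851247088198 -15.006805033984664 [ 0.55382373 -0.23165242  0.053     ]
[array([228.72289157, 198.61445783]), array([274.42061281, 200.8913649 ])] [array([281.55225806, 269.56129032]), array([297.97777778, 236.95555556])]
top 0.13972816832982954 -2.468810113581126 [0.59950568 0.2129367  0.032     ]
side 0.13727397284960818 -2.4965270967673234 [0.59788765 0.21861823 0.032     ]
grip [250.14081308 198.12695889] [289.84620415 246.68874649] [0.599834   0.21368386 0.05565424] [[0.59816353 0.21211727 0.066     ]] [[0.59773159 0.21850633 0.062     ]]
top [[0.6678, 0.3043], [0.5378, 0.3106], [0.5302, 0.1199], [0.6581, 0.1122]] [0.5985 0.2117 0.034 ] [0.13018672 0.19090469 0.12809796 0.19234662]
side [[0.6556, 0.1226], [0.6629, 0.3065], [0.5368, 0.3121], [0.5316, 0.1271]] [0.5967 0.2171 0.034 ] [0.18406213 0.12617112 0.18505975 0.12416719]
```

View pics/c.png

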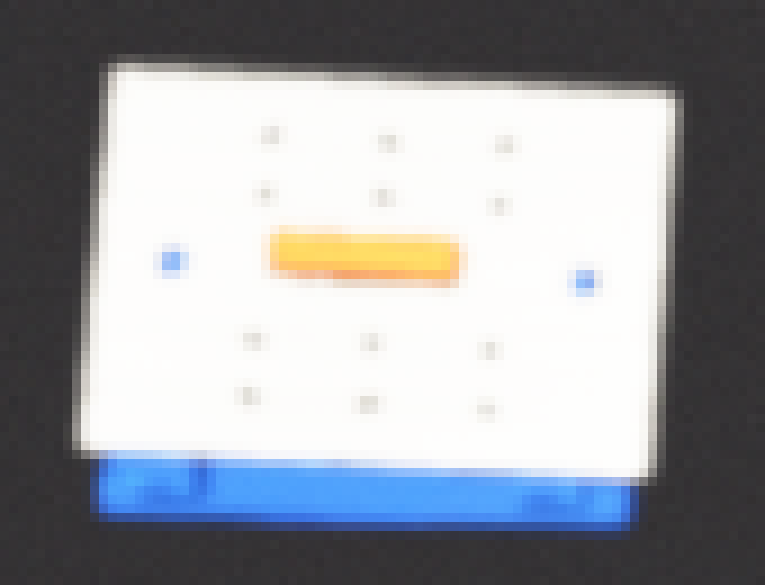

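View pics/d.png

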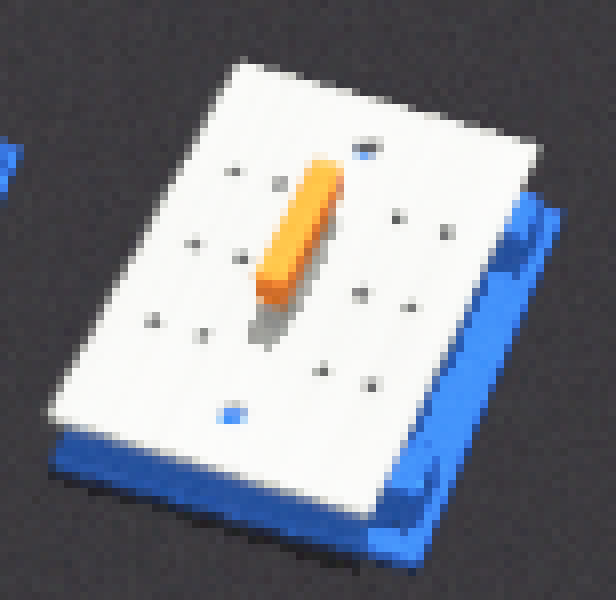

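The candidates for the plate's stand, by top-image pixel, are:
- The blue stand bearing the white plate, at (250,203).
- A small blue one at (249,140), which is empty and smaller.
- A green one at (225,277).

The larger blue one at (250,203) is meant. The close crop confirms the white plate with its orange bar at (250,198) and holes at (228.7,198.6) and (274.4,200.9). The pins are at (379,207.7) and (425,220.3).

```bash
python3 -m pendant '[[[-469,-94,20],70],[[-469,-94,20],70],[[-469,-94,20],70],[[-469,-94,20],70],[[-469,-94,20],70],[[-469,-94,20],70],[[-469,-94,20],70],[[-469,-94,60],70],[[-469,-94,90],70],[[-469,-94,90],70]]' 0.6 30
```

```text
time: 1.73
tool_pos: [0.5426, 0.2541, 0.1693]
tool_rot: [3.14, -0.001, 1.515]
contact_force: [0.9, 0.6, 0.2]
opening: 0.0553
```

```bash
python3 -m pendant '[[[-36,58,30],-0.7],[[-36,58,50],-0.7],[[-36,58,60],-0.7],[[-36,58,60],-0.7],[[-36,58,60],-0.7]]' 
python3 - <<'E'
from h import *
for n in("top","side"): cv2.imwrite(f"pics/{n}1.png",robot.read_camera(n)[:,:,::-1])
T=cv2.imread("pics/top1.png");S=cv2.imread("pics/side1.png")
cv2.imwrite("pics/e.png",np.hstack([cv2.resize(T[160:240,210:290],(400,400),interpolation=0),cv2.resize(S[210:290,250:330],(400,400),interpolation=0)]))
o=robot.observe();print(o["tool_pos"],np.degrees(o["tool_rot"]))
for n in("top","side"): print(proj(n,[o["tool_pos"]]))
E
```

```text
time: 2.15
tool_pos: [0.5981, 0.2147, 0.1086]
tool_rot: [-3.141, -0.0, 1.527]
contact_force: [0.6, 0.7, 0.8]
opening: 0.0551
[0.59866668 0.21588655 0.11095366] [ 1.79798029e+02 -8.69287265e-02  8.75758209e+01]
[[246.54689523 195.08093989]]
[[289.48307761 235.67607439]]
```

View pics/e.png

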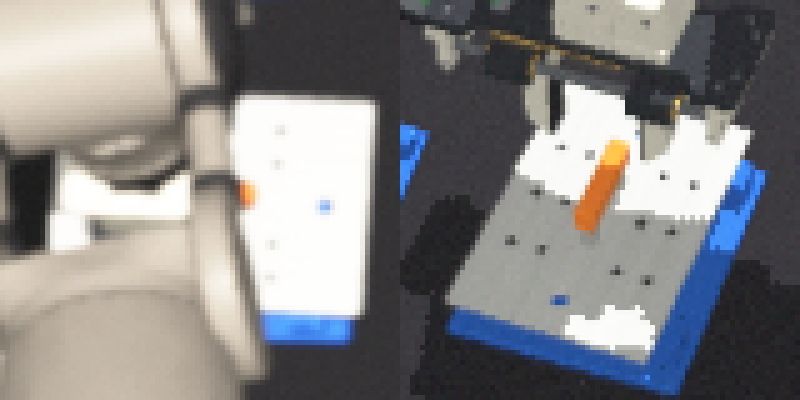

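The fingers straddle the bar, tips at side px (286,236) and (301,241). Comparing these with the projected TCP, the side camera reads about 3 px low, so I trust the top camera.

```bash
python3 -m pendant '[[[-3,1,25],0],[[-3,1,45],0],[[-3,1,60],0],[[-3,1,69],0],[[-3,1,69],0],[[-3,1,69],0]]' 
python3 -m pendant '[[[0,0,0],0],[[0,0,0],0],[[0,0,0],0],[[0,0,0],0],[[0,0,0],0],[[0,0,0],0]]' 0.05 30
```

```text
time: 2.75
tool_pos: [0.6, 0.2138, 0.0432]
tool_rot: [3.137, -0.002, 1.53]
contact_force: [-0.1, 0.9, 0.3]
opening: 0.0547
time: 3.25
tool_pos: [0.6001, 0.2137, 0.0434]
tool_rot: [3.136, -0.002, 1.529]
contact_force: [-0.5, 0.4, 0.0]
opening: 0.0196
```

```bash
python3 -m pendant '[[[0,0,0],0],[[0,0,0],0],[[0,0,0],0],[[0,0,0],0],[[0,0,0],0]]' 0.05 40
python3 -m pendant '[[[0,0,-3],0],[[0,0,-8],0],[[0,0,-20],0],[[0,0,-40],0],[[0,0,-60],0],[[0,0,-60],0],[[0,0,-60],0]]'
```

```text
time: 3.67
tool_pos: [0.6001, 0.2137, 0.0434]
tool_rot: [3.136, -0.002, 1.529]
contact_force: [0.1, -0.3, -0.4]
opening: 0.0136
time: 4.25
tool_pos: [0.6006, 0.2138, 0.1049]
tool_rot: [3.133, -0.003, 1.529]
contact_force: [-0.8, -0.5, -3.3]
opening: 0.0142
```

```bash
python3 -m pendant '[[[-30,0,-40],2],[[-70,0,-50],4],[[-110,-5,-55],6],[[-150,-8,-55],7],[[-190,-10,-55],8],[[-230,-12,-55],9],[[-270,-15,-55],10],[[-310,-20,-55],11],[[-350,-22,-55],12],[[-390,-25,-55],12.6]]' && python3 -m pendant '[[[-45,0,0],0],[[-65,0,0],0],[[-75,0,0],0],[[-75,0,0],0],[[-75,0,0],0]]'
```

```text
time: 5.08
tool_pos: [0.5578, -0.1766, 0.1572]
tool_rot: [3.136, -0.005, 1.309]
contact_force: [-0.2, 1.0, -2.8]
opening: 0.0134
time: 5.5
tool_pos: [0.5379, -0.2483, 0.1559]
tool_rot: [3.138, -0.006, 1.308]
contact_force: [0.3, -0.0, -2.9]
opening: 0.0136
```

```bash
python3 -m pendant '[[[10,10,0],0],[[14.7,14.8,0],0],[[14.7,14.8,15],0],[[14.7,14.8,35],0],[[14.7,14.8,50],0],[[14.7,14.8,62],0],[[14.7,14.8,70],0],[[14.7,14.8,70],0],[[14.7,14.8,70],0]]'
cat > look.py <<'E'
import sys
from h import *
k=sys.argv[1]
for n in("top","side"): cv2.imwrite(f"pics/{n}{k}.png",robot.read_camera(n)[:,:,::-1])
T=cv2.imread(f"pics/top{k}.png");S=cv2.imread(f"pics/side{k}.png")
cv2.imwrite(f"pics/z{k}.png",np.hstack([cv2.resize(T[155:275,340:460],(400,400),interpolation=0),cv2.resize(S[110:210,290:390],(400,400),interpolation=0)]))
o=robot.observe();print(o["tool_pos"],np.degrees(o["tool_rot"]),o["contact_force"],o["torque"])
E
python3 look.py 2
```

```text
time: 6.25
tool_pos: [0.5571, -0.2364, 0.086]
tool_rot: [3.138, -0.007, 1.309]
contact_force: [0.3, 0.1, -2.8]
opening: 0.0133
[ 0.55730068 -0.23728596  0.08700436] [179.70354574  -0.34458847  74.97370753] [ 0.56121802 -0.23123354 -2.51969489] [-0.06028266  0.06233851  0.05773281]
```

View pics/z2.png

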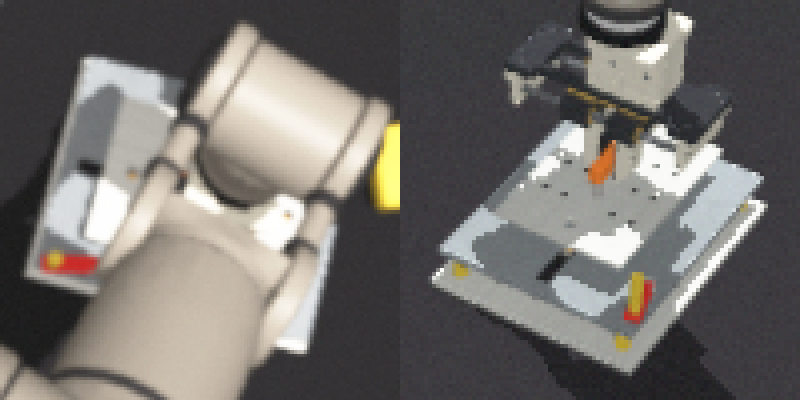

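```bash
cat > zz.py <<'E'
import sys,cv2,numpy as np
k=sys.argv[1];T=cv2.imread(f"pics/top{k}.png")
f=lambda x,y:cv2.resize(T[y-12:y+13,x-12:x+13],(400,400),interpolation=cv2.INTER_NEAREST)
cv2.imwrite(f"pics/zz{k}.png",np.hstack([f(379,207),f(425,219)]))
E
python3 zz.py 2
```

```text
(no output)
```

View pics/zz2.png

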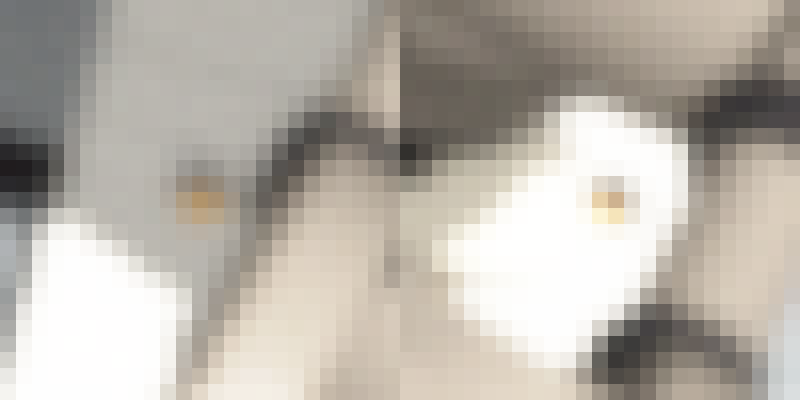

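```bash
python3 - <<'E'
from h import *
B=back("top",[[378.96,207.68],[424.98,220.30]],.053)
for z in (.0736,.0756,.0776):
    B[:,2]=z; print(z,proj("top",B).round(2).tolist())
T=cv2.imread("pics/top2.png").astype(int)
print(T[203:212,374:386].sum(2)//3)
print(T[214:225,420:431].sum(2)//3)
E
```

```text
0.0736 [[379.64, 206.51], [426.29, 219.3]]
0.0756 [[379.71, 206.4], [426.41, 219.2]]
0.0776 [[379.78, 206.28], [426.54, 219.1]]
[[181 180 179 179 175 177 180 180 178 166 131  91]
 [183 183 182 176 170 166 170 174 169 146 100  71]
 [183 183 181 173 154 144 151 162 157 123  83  80]
 [181 182 178 164 140 130 136 148 138  99  82 109]
 [183 181 179 169 154 144 142 148 126  96 104 142]
 [181 182 179 177 167 162 162 159 136 113 132 168]
 [188 182 182 180 178 176 176 167 142 132 158 188]
 [218 193 182 180 180 180 175 161 141 150 181 201]
 [246 225 198 187 180 180 170 151 143 173 200 209]]
[[113 137 189 237 249 249 238 212 175 143 113]
 [143 171 206 240 251 253 253 249 239 218 162]
 [181 195 213 237 250 253 253 253 253 250 223]
 [208 229 241 249 251 249 248 252 253 253 234]
 [235 250 253 252 245 217 206 237 251 252 236]
 [251 254 254 253 242 203 176 216 248 251 234]
 [254 254 254 254 250 236 219 231 248 247 216]
 [254 254 254 254 253 249 246 249 249 236 184]
 [254 254 254 254 253 253 253 253 248 214 165]
 [254 254 254 254 254 254 254 253 239 183 160]
 [252 253 253 254 254 254 253 248 214 161 162]]
```

The top view shows both brass pins through the holes, at (379.5,207.5) and (425.3,219.5). I'll shift by about 1 mm and lower gently.

```bash
python3 -m pendant '[[[-1,-0.5,4],0],[[-1,-0.5,8],0],[[-1,-0.5,11],0],[[-1,-0.5,12],0],[[-1,-0.5,12],0]]'
python3 -m pendant '[[[0,0,2],0],[[0,0,4],0],[[0,0,6],0],[[0,0,6],0]]'; python3 look.py 3; python3 zz.py 3
```

```text
time: 6.77
tool_pos: [0.5564, -0.238, 0.0745]
tool_rot: [3.137, -0.006, 1.308]
contact_force: [-0.5, -0.0, -2.5]
opening: 0.0137
time: 7.1
tool_pos: [0.5561, -0.2379, 0.068]
tool_rot: [3.138, -0.006, 1.308]
contact_force: [0.0, 0.8, -2.5]
opening: 0.0131
[ 0.55632554 -0.23798211  0.06840671] [179.76503773  -0.36221588  74.954558  ] [-0.38061692 -0.10921981 -3.14592241] [-0.10612416  0.11913968 -0.0798986 ]
```

View pics/zz3.png

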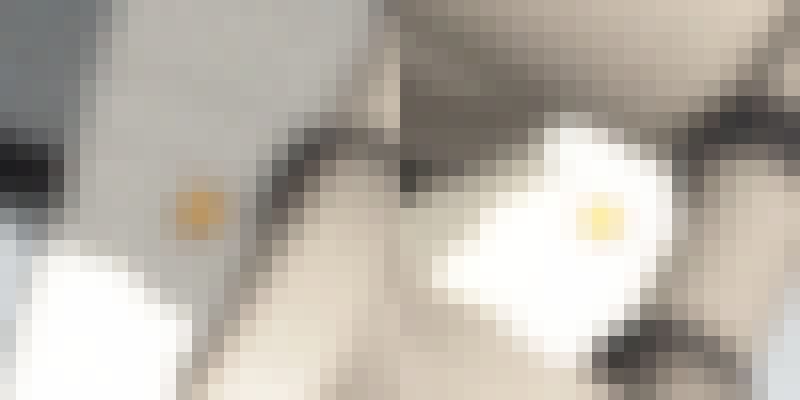

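Brass is centred in both holes and there is no contact force. Continuing down.

```bash
python3 -m pendant '[[[0,0,1.5],0],[[0,0,3],0],[[0,0,4],0],[[0,0,4],0]]'; python3 -m pendant '[[[0,0,1],0],[[0,0,2],0],[[0,0,3],0],[[0,0,3],0]]'
```

```text
time: 7.53
tool_pos: [0.5562, -0.2379, 0.0641]
tool_rot: [3.138, -0.006, 1.308]
contact_force: [-0.4, 1.2, -2.5]
opening: 0.0138
time: 7.87
tool_pos: [0.5561, -0.2377, 0.0608]
tool_rot: [3.138, -0.007, 1.308]
contact_force: [-0.7, -0.0, -2.5]
opening: 0.0138
```

```bash
python3 -m pendant '[[[0,0,1],0],[[0,0,1.5],0],[[0,0,1.5],0]]'; python3 -m pendant '[[[0,0,1],0],[[0,0,1.5],0],[[0,0,1.5],0]]'
```

```text
time: 8.12
tool_pos: [0.556, -0.2377, 0.0592]
tool_rot: [3.139, -0.007, 1.308]
contact_force: [-0.3, 0.1, -2.9]
opening: 0.0136
time: 8.37
tool_pos: [0.5562, -0.2377, 0.0578]
tool_rot: [3.138, -0.007, 1.308]
contact_force: [-0.4, 1.2, -1.4]
opening: 0.014
```

```bash
python3 look.py 4; python3 zz.py 4
```

```text
[ 0.55615554 -0.23774973  0.05788363] [179.80777991  -0.37274095  74.96066959] [ 0.44704471  0.32117446 -1.24949732] [-0.12768596  0.10869586  0.02817599]
```

View pics/z4.png

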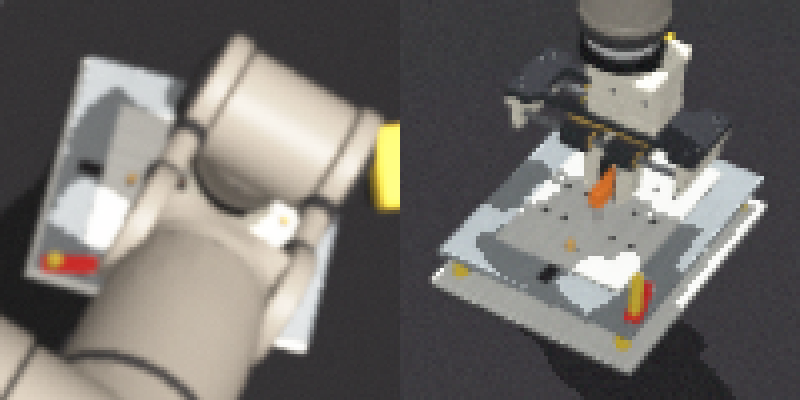

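```bash
python3 -m pendant '[[[0,0,0.7],0],[[0,0,1.2],0],[[0,0,1.2],0],[[0,0,1.2],0]]'; python3 -m pendant '[[[0,0,0],0],[[0,0,0],0],[[0,0,0],0],[[0,0,0],0],[[0,0,0],0]]' 0.5
```

```text
time: 8.8
tool_pos: [0.5562, -0.2378, 0.0569]
tool_rot: [3.138, -0.006, 1.308]
contact_force: [-1.3, 0.7, 1.7]
opening: 0.0141
time: 9.22
tool_pos: [0.5562, -0.2378, 0.0569]
tool_rot: [3.138, -0.006, 1.308]
contact_force: [-0.2, 0.1, 1.0]
opening: 0.0421
```

```bash
python3 -m pendant '[[[0,0,-10],0],[[0,0,-30],0],[[0,0,-60],0],[[0,0,-100],0],[[40,-25,-120],0],[[80,-50,-120],0],[[120,-75,-120],0],[[160,-100,-120],0],[[200,-120,-120],0],[[230,-140,-120],0]]'; python3 -m pendant '[[[0,0,0],0],[[0,0,0],0]]'; python3 look.py 5; python3 zz.py 5
```

```text
time: 10.05
tool_pos: [0.486, -0.0002, 0.1788]
tool_rot: [3.136, -0.007, 1.308]
contact_force: [0.2, 2.0, 0.6]
opening: 0.046
time: 10.22
tool_pos: [0.4856, 0.0017, 0.18]
tool_rot: [3.135, -0.007, 1.312]
contact_force: [0.4, 0.7, -0.3]
opening: 0.0459
[ 0.48657835 -0.00070899  0.17952804] [179.59686534  -0.37173019  74.95350921] [-0.07799966 -0.17959226 -0.01572842] [-0.16456186  0.09633881 -0.05082287]
```

View pics/z5.png

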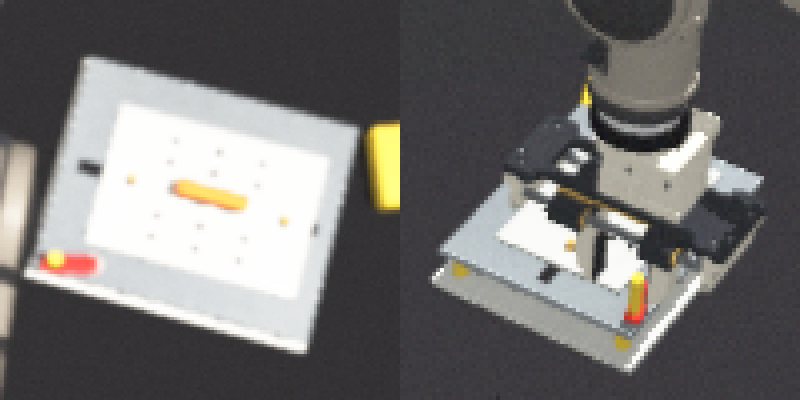

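```bash
python3 - <<'E'
from h import *
c=back("top",[[399.03,213.4]],.045)[0]; a=np.radians(-15.1); R=np.array([[np.cos(a),-np.sin(a)],[np.sin(a),np.cos(a)]])
print("slotmid",c); C=c[:2]
corn=np.array([[100,125],[100,-125],[-100,-125],[-100,125]])/1e3
print("bed corner px",proj("top",np.c_[C+corn@R.T,[.045]*4]).round(1).tolist())
piv=C+R@[-.085,.075]; print("pivot",piv)
p=back("top",[[355.97,231.9]],.094)[0]; print("post vis",p); d=R.T@(p[:2]-piv); print("rel bed",d,np.hypot(*d),"latch ang",np.degrees(np.arctan2(d[0],d[1])))
for ang in np.radians([0,-10,10,90,100]):
    q=piv+R@(.035*np.array([np.sin(ang),np.cos(ang)])); print(np.degrees(ang),q.round(4),proj("top",[[*q,.0975]]).round(1),proj("side",[[*q,.0975]]).round(1))
T=cv2.imread("pics/top5.png"); g=cv2.resize(T[215:245,340:380],(800,600),interpolation=0); cv2.imwrite("pics/f.png",g)
E
```

```text
slotmid [ 0.55897092 -0.23160449  0.045     ]
bed corner px [[367.0, 171.1], [447.7, 192.7], [432.2, 257.2], [349.8, 234.3]]
pivot [ 0.49644358 -0.13705116]
post vis [ 0.49646203 -0.1005791   0.094     ]
rel bed [-0.00948333  0.03521758] 0.03647205923330945 latch ang -15.071024209050819
0.0 [ 0.5056 -0.1033] [[357.  228.6]] [[346.5 176.5]]
-10.0 [ 0.4996 -0.1022] [[356.6 230.7]] [[348.1 177.1]]
10.0 [ 0.5113 -0.1054] [[357.7 226.6]] [[345.  175.8]]
90.0 [ 0.5302 -0.1462] [[371.9 220.2]] [[342.8 167. ]]
100.0 [ 0.5281 -0.1519] [[373.9 220.9]] [[343.8 166.1]]
```

View pics/f.png

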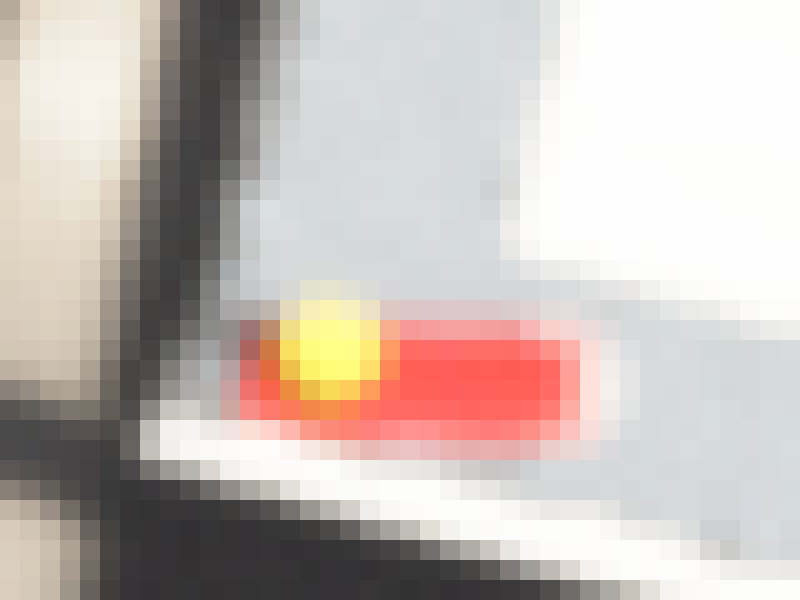

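```bash
python3 -m pendant '[[[-35,12,0],0],[[-70,26,0],0],[[-94,35.6,0],0],[[-94,35.6,20],0],[[-94,35.6,50],0],[[-94,35.6,70],0],[[-94,35.6,70],0]]'; python3 look.py 6
```

```text
time: 10.9
tool_pos: [0.4948, -0.1017, 0.1054]
tool_rot: [-3.141, -0.007, 1.305]
contact_force: [-1.0, 0.3, 0.1]
opening: 0.0457
[ 0.49721726 -0.10177941  0.10911076] [179.65697118  -0.36977295  74.84187276] [ 0.86311215  0.23017363 -0.4080483 ] [-0.1099959   0.06488818 -0.04004389]
```

View pics/z6.png

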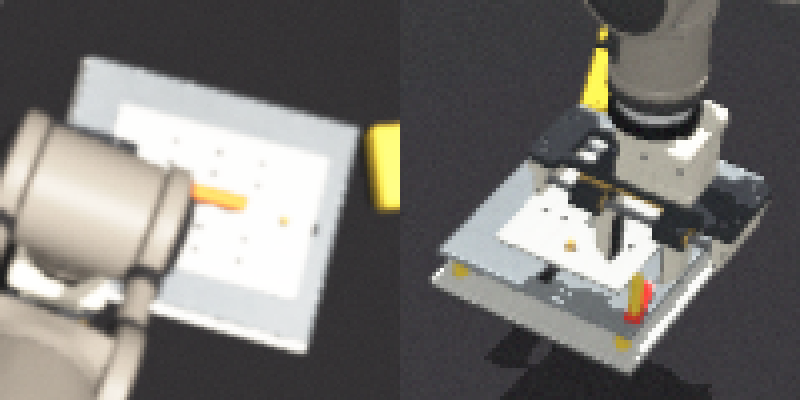

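```bash
python3 -m pendant '[[[0,0,15],0],[[0,0,28],0],[[0,0,40],0],[[0,0,40],0]]'; python3 -m pendant '[[[0,0,0],0],[[0,0,0],0],[[0,0,0],0],[[0,0,0],0],[[0,0,0],0],[[0,0,0],0],[[0,0,0],0],[[0,0,0],0]]' 0.05 8
```

```text
time: 11.33
tool_pos: [0.4976, -0.1021, 0.069]
tool_rot: [3.136, -0.006, 1.306]
contact_force: [0.4, 0.3, 0.8]
opening: 0.0459
time: 12.0
tool_pos: [0.4975, -0.102, 0.0691]
tool_rot: [3.136, -0.007, 1.306]
contact_force: [-0.8, 1.1, 1.3]
opening: 0.0116
```

```bash
python3 -m pendant '[[[1,4.5,0],0],[[1.2,9.1,0],0],[[0.8,13.7,0],0],[[0,18.1,0],0],[[-1.5,22.5,0],0],[[-3.5,26.6,0],0],[[-3.5,26.6,0],0]]'
```

```text
time: 12.58
tool_pos: [0.523, -0.1127, 0.069]
tool_rot: [3.136, -0.007, 1.306]
contact_force: [-0.6, 2.7, 0.3]
opening: 0.0116
```

```bash
python3 -m pendant '[[[-2.6,3.8,0],0],[[-5.6,7.2,0],0],[[-9,10.2,0],0],[[-12.8,12.8,0],0],[[-17,14.7,0],0],[[-21.2,16.3,0],0],[[-25.7,17.2,0],0],[[-30.3,17.5,0],0],[[-34,17.3,0],0],[[-34,17.3,0],0]]'; python3 look.py 7
```

```text
time: 13.42
tool_pos: [0.5289, -0.1491, 0.0682]
tool_rot: [3.141, -0.009, 1.305]
contact_force: [-5.7, 8.7, 1.0]
opening: 0.0117
[ 0.52889047 -0.14904431  0.06816717] [179.95767244  -0.46782507  74.78275664] [-6.66349688  7.94056008  0.99271316] [ 1.27506277  1.1648588  -0.00924649]
```

View pics/z7.png

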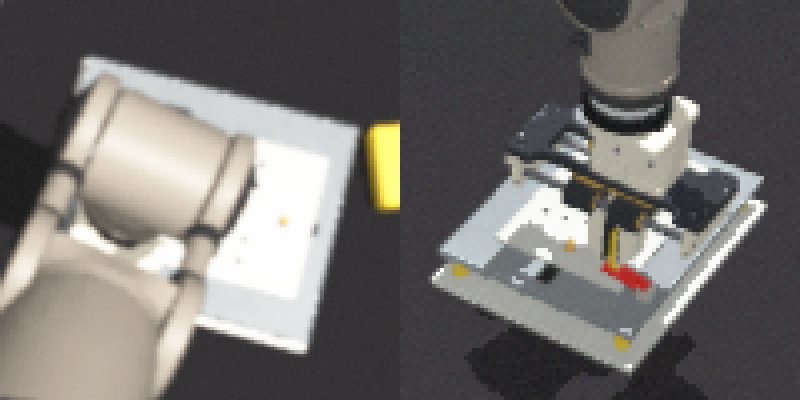

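```bash
python3 -m pendant '[[[0,0,0],0],[[0,0,0],0],[[0,0,0],0],[[0,0,0],0],[[0,0,0],0]]' 0.4; python3 -m pendant '[[[0,0,-20],0],[[0,0,-50],0],[[0,0,-80],0],[[0,0,-110],0],[[40,-20,-120],0],[[80,-40,-120],0],[[120,-60,-120],0],[[155,-75,-120],0],[[155,-75,-120],0],[[155,-75,-120],0]]'; python3 look.py 8;  python3 - <<'E'
from h import *
T=cv2.imread("pics/top8.png"); cv2.imwrite("pics/g.png",cv2.resize(T[205:245,340:393],(795,600),interpolation=0))
E
```

```text
time: 13.93
tool_pos: [0.5294, -0.1497, 0.0684]
tool_rot: [3.139, -0.008, 1.305]
contact_force: [-0.3, 1.2, -0.9]
opening: 0.0356
time: 14.77
tool_pos: [0.4971, 0.0209, 0.1899]
tool_rot: [3.138, -0.008, 1.309]
contact_force: [0.5, -1.3, -0.7]
opening: 0.0366
[0.4977767  0.01825233 0.18970117] [179.80905018  -0.41301542  74.81970604] [ 0.62396003 -0.94989056  0.6326632 ] [-0.05117123  0.06132042  0.07527493]
```

View pics/z8.png

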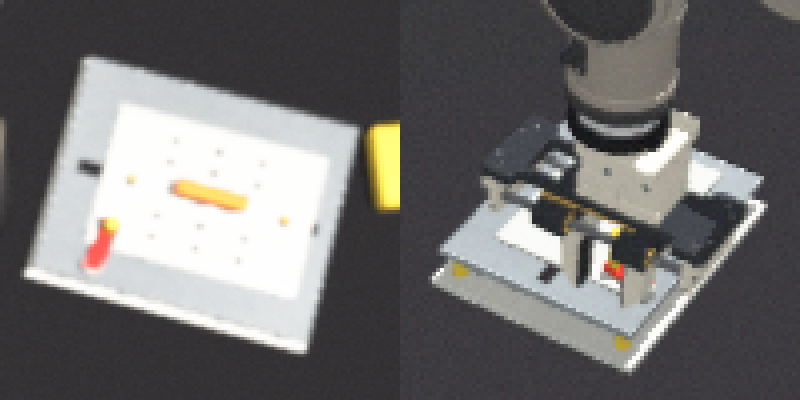

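View pics/g.png

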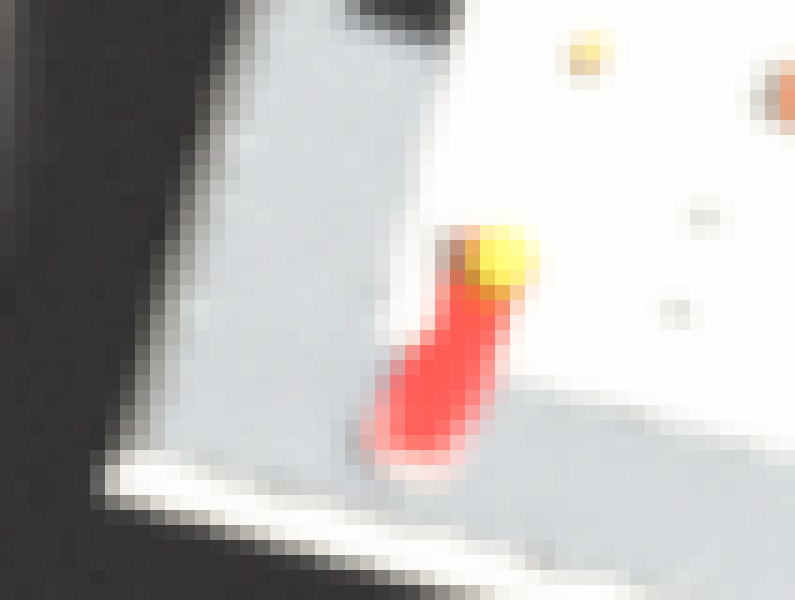

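```bash
python3 - <<'E'
from h import *
T=cv2.imread("pics/top8.png")
uv=[[372.97,221.5]]
piv=np.array([.49644,-.13705]);a=np.radians(-15.1); R=np.array([[np.cos(a),-np.sin(a)],[np.sin(a),np.cos(a)]])
for z in(.090,.095):
  p=back("top",uv,z)[0][:2]; d=R.T@(p-piv); print(d,np.hypot(*d),np.degrees(np.arctan2(d[0],d[1])))
# plate holes vs pins flush check: corners of plate
for q in ("meter","spool","bracket","latch"): print(q,[(round(d["p"],2),round(d["xy"][0]*640),round(d["xy"][1]*400)) for d in robot.find_in("top",q)])
g=T.astype(int); 
T0=cv2.imread("pics/top0.png"); 
for nm,(x0,y0,x1,y1) in dict(meter=(440,180,510,225),spool=(295,115,350,175),bracket=(150,190,195,228)).items(): print(nm,cv2.absdiff(T0[y0:y1,x0:x1],T[y0:y1,x0:x1]).mean(), cv2.absdiff(T0[y0:y1,x0:x1],T[y0:y1,x0:x1]).max())
E
```

```text
[ 0.03341681 -0.00431656] 0.03369444905975265 97.36032933862437
[ 0.03261938 -0.00408157] 0.03287374142545649 97.13218692868084
meter [(0.95, 476, 202), (0.51, 378, 210)]
spool [(0.7, 321, 143)]
bracket [(0.83, 176, 207)]
latch [(0.47, 369, 225)]
meter 1.231957671957672 34
spool 1.2055555555555555 6
bracket 1.1569200779727096 7
```

View pics/top8.png

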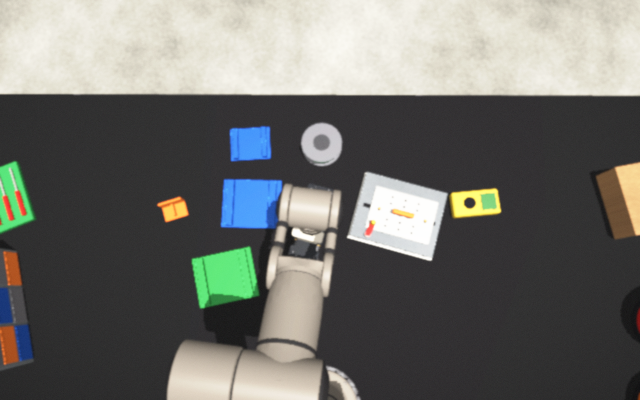

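```bash
python3 -m pendant '[[[40,-20,-20],0],[[80,-40,-20],0],[[120,-50,-20],0],[[160,-60,-20],0],[[200,-60,-20],0],[[230,-60,-20],0],[[230,-60,-20],0]]'; python3 look.py 9;python3 - <<'E'
from h import *
T=cv2.imread("pics/side9.png"); cv2.imwrite("pics/i.png",cv2.resize(T[130:205,295:390],None,fx=8,fy=8,interpolation=0))
E
```

```text
time: 15.65
tool_pos: [0.5019, 0.2595, 0.2105]
tool_rot: [3.139, -0.01, 1.306]
contact_force: [-0.3, -1.6, -0.9]
opening: 0.0367
[0.50087486 0.25510529 0.21014723] [179.91278829  -0.37729248  74.71797443] [-0.61378357 -0.33279173  0.36626008] [-0.11543229  0.11047861  0.03663049]
```

View pics/i.png

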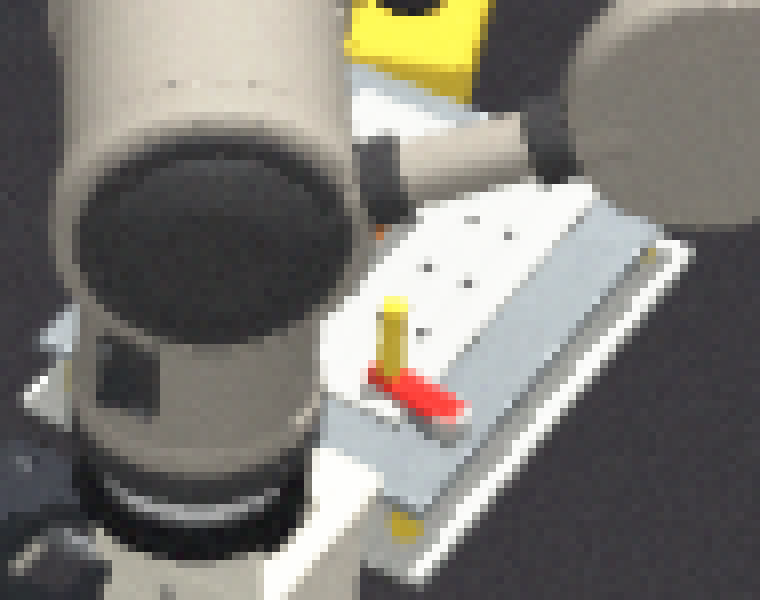

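The side view shows the latch arm lying across the plate's edge and the plate flat on the bed, with the gripper clear. Handing in.

```bash
python3 -c "
from cell import robot
print(robot.hand_in())"
```

```text
the job is handed in; nothing more can be done
None
```

The plate is on the printer bed with both brass pins up through its holes, and the red latch is swung across its edge. I handed the job in at about 15.7 s, with the gripper open and well clear.

- **Placing the plate:** I lifted it off the larger blue stand by the orange grip and lowered it slowly. The force readings showed nothing until the plate touched the bed, then about 4–5 N of push, well under the 20 N limit.
- **Latch:** I pinched the yellow post and turned it. The force on the tool reached about 10 N at the end of the swing. I read this as the stop or a small mismatch in my arc, because it went to zero when I let go. The top camera then put the latch at about 97°, between 90° and the 100° stop.
- **Last checks:** The top picture shows both pins in the holes and the latch over the edge. The meter, spool and bracket appear unmoved. The picture difference around the meter peaked at 34 (6 and 7 for the other two), but its average matched theirs.
- **What I could not confirm directly:** I did not measure flushness. I infer it from the contact height and from the latch arm passing over the plate. In the last side picture the arm hid part of the plate.
- **Disagreement:** The side camera put things about 5 mm away from the top camera, so I worked from the top camera.

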